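# Fit a quarter-turn channel nut in the shaker rail

## Robot

A 6-joint arm with a two-finger parallel gripper is mounted at the origin on the work surface. World frame = base frame: x ahead of the robot, y to its left, z up, the work surface at z = 0. Lengths are in mm, angles in rad, forces in N, time in s.
With the tool pointing down it reaches from about 375 to 975 mm from the base axis. Payload 3.8 kg.
Tool frame: the origin (TCP) lies midway between the tips of the shut fingers; the grasp point (between the pads) lies 19 mm behind it (grasp_offset is the distance from the TCP to the grasp point, in mm); z points along the fingers, y is the direction in which the jaws open and shut (so a half turn about z gives the same grasp; the last joint's range is limited). The gripper opens to 88 mm and grips with 3 to 60 N. Pads are 18 mm wide; open, the fingers measure 123 mm over their backs; the gripper's body (75 mm by 187 mm) begins 45 mm behind the grasp point.
Start: joints at [-0.037, 0.264, 1.604, -0, 1.274, -0.037], TCP at [674.995, -0.002, 238.706] pointing down, gripper open.
Joint ranges: [-2.63, 2.63], [-0.94, 2.18], [0.31, 2.57], [-1.31, 4.45], [0, 2.66], [-2.55, 2.55]. Speed limits (rad/s): [2.57, 2.57, 3.14, 3.14, 3.14, 3.14].

## Interface

Orientations are given as a unit quaternion [x, y, z, w].
In Python, from workcell import * gives the robot as it stands. The module is installed in compiled form; this text tells all that it offers.
- The arm moves only by the shell command python3 -m handwheel 'ROWS' [OPENING] [FORCE]. ROWS is JSON, a list of rows, each a list of 6 numbers: the shift along the tool's x, y, z in mm, then the turn, a rotation vector about the tool's x, y, z in rad. In form: [[x, y, z, rx, ry, rz], ...]. A call has exactly 8 rows; each row shifts and turns the pose as measured when the row begins, along the tool's axes as they then stand; what a row does not reach is not made up. A row lasts 1/8 s, in which the tool goes at most 62.5 mm and 10.7 degrees, less where a joint would pass 70% of its speed; a pose out of reach is approached as far as the arm can. A call with a gripper value outside its range is refused whole. OPENING is the gripper's target within -1 to 1 (fully open at 1, half-way at 0, shut at -1), set as the call begins (- or left out, the last holds). The fingers move at their own pace and stop on an object; FORCE is the grip in N (left out, the last holds). Time passes only in rows, so rows that do not move let the fingers close, or fill a call up. It gives the time, the measured TCP pose, the force and the opening at its end, in the units of the state.
- read_state(): the state, without advancing time (a new reading comes with each control period).
- read_camera(name): name is "scene" or "side" or "wrist"; returns a dict with "color" (384x512x3 uint8, red, green, blue), "camera_matrix" (3x3 intrinsics, pixels), "eye" and "orientation" of the camera in the world. Camera axes: x right, y down, z forward; pixel columns grow to the right and rows downward; lengths in mm; the calibration is good to about 2 mm. A picture is of the moment at which its call begins. There is no depth.
- sign_off(): hands the job in, once; it reports no verdict.
The state is a dict: "t": time; "joint_pos": joint angles; "joint_vel": joint speeds; "joint_torque": joint torques, N m; "eef_pos": TCP position; "orientation": TCP orientation; "wrist_force": force on the tool from outside, world axes, zero at the start; "torque": the same for the moment, N m; "width": finger opening in mm.
Only numpy, scipy, OpenCV 4.12 (cv2) and the standard library are available. Lean on these libraries where they do the work, as an engineer would, in place of code of your own. Each camera call takes 0.05 s, during which the arm holds its last target. There are 200 camera calls.

## Task

Fit the oblong grooved channel nut into the slotted rail on the shaker deck: lower it lengthwise through the slot about midway between the two straps, press it down gently against the sprung strip, twist it a quarter turn below the lips and let it rise until both grooves catch the lips, then let go so that it stands there upright by itself. The rail is bolted through slotted holes and may sit a few millimetres to either side of its nominal line, so feel for the slot and never force the nut. Leave the similar round-based foot and everything else where they are.

Things in the scene. Friction and masses are not known exactly. Their poses are not given: they have to be found in the camera images.
- nut_grip (a point): Centre of the black grip of the loose channel nut (110 g). Grip 34 mm (its x) by 14 (y) by 26 tall, on a 12 mm round stem 30 mm tall, on an oblong steel nut 38 (x) by 20 (y) by 10 mm thick; 66 mm in all. This point is 53 mm above the nut's underside, 43 above its top face. z up. Starts standing on the bench. Grip it across the 14 mm. A half turn about z makes no difference.
- nut: The same loose channel nut; origin at the centre of its underside, axes as nut_grip. Two grooves cross its top face along y, centred 12.25 mm either side of the middle, 6 mm wide, 3 mm deep; they are to catch the lip edges.
- rail_mid (a point): Nominal middle of the slot, fixed to the shaker: midway between the straps, level with the lip tops, 92 mm above the bench. y along the slot, x across, z up. The real slot is parallel to y but up to 7 mm to either side (x) of this point; that shift is not measured. Slot 22 mm wide; lips turn down at it, edges 2.5 mm thick, lower rims 9 mm below the lip tops.
- strip_mid (a point): Nominal middle of the top of the sprung strip inside the rail, 13 mm below rail_mid, same axes. The strip (40 by 125 mm) sinks straight down up to 10 mm: about 4 N to start, 10 N at 8 mm, 11 N at the end, then solid. The nut bottoms out with nut_grip 30 mm above rail_mid.
- lip_rim (a point): Nominal point level with the lower rims of the lips, 9 mm below rail_mid, same axes. The nut turns, either way, only with its top face below this level (nut_grip less than 34 mm above rail_mid). With the grooves caught, nut_grip is 37 mm above rail_mid; if they miss it stays at 34 mm or less.
- shaker: Low laboratory shaker, fixed: blue base, aluminium deck 280 (x) by 340 mm (y), 56 mm above the bench. Along its middle the aluminium rail: 260 mm long, 50 wide, 36 tall, inside width 45, ends capped, held by two steel straps 24 mm wide centred 80 mm either side of rail_mid, rising 4 mm above the lips. Origin on the bench below rail_mid, same axes.
- foot_grip (a point): Centre of the grip of a similar-looking levelling foot, to be left alone: same stem and 34 by 14 by 26 mm grip, but a round steel base 34 mm across. This point is 53 mm above its underside.
- beaker_rim (a point): Centre of the mouth of a glass beaker, 52 mm across and 65 mm tall, standing on the shaker deck near a corner. Leave alone.
- bottle: White bottle, 60 mm across, 150 mm tall, origin at its underside. Leave alone.
- jar: Amber jar, 54 mm across, 75 mm tall, origin at its underside. Leave alone.
- driver_grip (a point): Handle of a screwdriver lying on the bench. Leave alone.
- spanner_grip (a point): Handle of a spanner lying on the bench. Leave alone.
- wash: Clear bottle with a red cap, 66 mm across, 140 mm tall, origin at its underside. Leave alone.
There are look-alikes about, which are no part of the job. Leave any green look-alike of the nut alone.

How it is judged (in metres and radians):
On the way, in this order (a step that is already met when the one before it is completed fails the run):
1. the nut is in the slot lengthwise, pressed below the lips near the middle between the straps (x of nut_grip in the frame of rail_mid between -0.012 and 0.012 m and y of nut_grip in the frame of rail_mid between -0.025 and 0.025 m and z of nut_grip in the frame of rail_mid below 0.0345 m and angle between the x axis of nut_grip and the y axis of rail_mid, either way round below 0.25 rad), for 0.05 s.
2. the nut is twisted a quarter turn while still pressed below the lips (x of nut_grip in the frame of rail_mid between -0.012 and 0.012 m and y of nut_grip in the frame of rail_mid between -0.025 and 0.025 m and z of nut_grip in the frame of rail_mid below 0.0345 m and angle between the x axis of nut_grip and the x axis of rail_mid, either way round below 0.3 rad), for 0.05 s.
At the end, for the whole second after the job is handed in: Nut crosswise in the rail (0.2 rad), risen so both grooves hold the lips (grip centre 35.5 to 38.5 mm above lip tops), upright (0.1 rad), at rest, released, within 25 mm of the middle between the straps and 12 mm of the nominal line, sprung against the lips (x of nut_grip in the frame of rail_mid between -0.012 and 0.012 m and y of nut_grip in the frame of rail_mid between -0.025 and 0.025 m and z of nut_grip in the frame of rail_mid between 0.0355 and 0.0385 m and angle between the x axis of nut_grip and the x axis of rail_mid, either way round below 0.2 rad and angle between nut_grip's own z axis and vertical below 0.1 rad and linear speed of nut below 0.02 m/s and contact force between nut and shaker above 2 N); the robot touches nothing.
It fails at once if the nut is forced against the rail, strip or shaker with more than 60 N (contact force between nut and shaker above 60 N).
It fails at once if the shaker or rail is struck by the gripper with more than 25 N (contact force between the fingers and shaker above 25 N).
It fails at once if a bystander is moved more than 30 mm (distance of any of foot_grip, beaker_rim, bottle, jar, driver_grip, spanner_grip, wash from where it was at the start of the episode above 0.03 m).
It also fails if it takes over 72 s, if anything falls off the work surface, if the arm or the gripper's body presses on something with over 40 N, if the wrist force passes 120 N, or if a joint passes its speed limit or range.

## Working session

There is one attempt and no reset: what is moved stays moved. The work goes in short steps, Python scripts to look and compute and a shell command to move; the robot and the scene stay as the last step left them, time stands still between calls to the robot, and variables do not carry over. Pictures are saved under pics/ and viewed, about 8 in all and at most 12, crops included, and the job is handed in when it is done.

```bash
mkdir -p pics
cat > h.py <<'E'
from workcell import *
import numpy as np, cv2
from scipy.spatial.transform import Rotation as R
def ray(c,u,v):
    d=R.from_quat(c["orientation"]).apply(np.linalg.inv(c["camera_matrix"])@[u,v,1]); return np.array(c["eye"]),d/np.linalg.norm(d)
def onz(c,u,v,z):
    e,d=ray(c,u,v); return e+d*(z-e[2])/d[2]
def proj(c,p):
    q=R.from_quat(c["orientation"]).inv().apply(np.array(p)-c["eye"]); q=np.array(c["camera_matrix"])@q; return q[:2]/q[2]
def save(c,n): cv2.imwrite("pics/"+n,c["color"][:,:,::-1])
E
python3 - <<'E'
from h import *
import pickle
s=read_state();print(s)
cs={n:read_camera(n) for n in("scene","side","wrist")}
pickle.dump(cs,open("c0.pkl","wb"))
for n,c in cs.items(): print(n,c["eye"],c["orientation"],c["camera_matrix"][0][0])
a=np.hstack([cs["scene"]["color"],cs["side"]["color"]])
save(cs["scene"],"scene0.png");save(cs["side"],"side0.png");save(cs["wrist"],"wrist0.png")
E
```

```text
{'t': 0.0, 'joint_pos': array([-3.69171290e-02,  2.64764722e-01,  1.60533319e+00, -5.02978288e-06,
        1.27368462e+00, -3.68846384e-02]), 'joint_vel': array([ 4.98421385e-05,  1.05380573e-03,  8.83161360e-05, -7.14031771e-04,
       -7.58869678e-04,  9.10974146e-04]), 'joint_torque': array([-9.59501231e-04, -5.02113855e+01, -3.56871557e+01,  7.25938403e-02,
        2.92220683e-02, -1.93505334e-04]), 'eef_pos': array([6.74311416e+02, 1.03831343e-02, 2.37402236e+02]), 'orientation': array([ 0.70711732,  0.70709539, -0.00074691, -0.00080064]), 'wrist_force': array([-1.1691735 , -1.37276954, -0.43787993]), 'torque': array([-0.04216509, -0.02794626, -0.05742033]), 'width': 87.95948749917032}
scene [1001.02206532  525.78495581  905.67816868] [ 0.32354604  0.87564275 -0.33544829 -0.12665771] 410.81225470645023
side [ 238.38481635 -819.13701136  809.23378258] [ 0.89773706 -0.14598552  0.07679044 -0.40848454] 380.12283423928494
wrist [674.72289452  68.47131366 384.22400577] [ 9.90904403e-01 -1.21205027e-04 -1.11316389e-03  1.34563038e-01] 329.75024883856923
```

View pics/scene0.png

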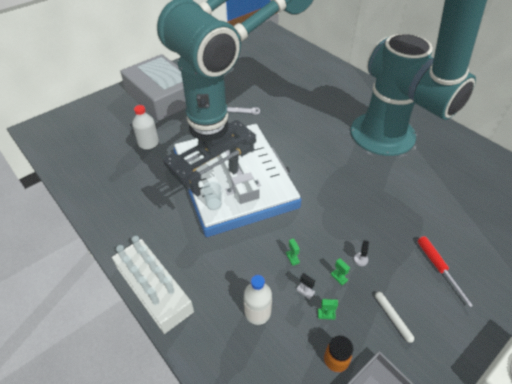

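View pics/side0.png

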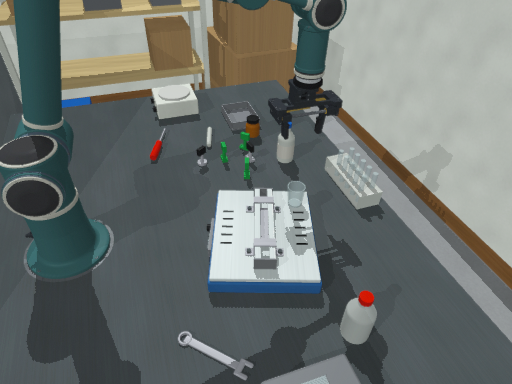

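Scene shows two black-gripped pieces, at (307,285), which looks oblong, and at (363,250), which has a round-looking base. There are also three green look-alikes. The side view shows the rail at (265,230), the beaker at (296,192), and one black grip at (202,152). Next I'll enlarge the two candidates and the rail.

Run:
```python
from h import *
import pickle
cs=pickle.load(open("c0.pkl","rb"))
a=cs["scene"]["color"][225:325,275:385]; b=cs["side"]["color"][175:285,200:330]
c=cs["side"]["color"][120:190,180:290]
a=cv2.resize(a,(440,400),interpolation=2);c=cv2.resize(c,(330,210),interpolation=2);b=cv2.resize(b,(330,280),interpolation=2)
o=np.zeros((500,780,3),np.uint8);o[:400,:440]=a;o[:210,450:]=c;o[215:495,450:]=b
cv2.imwrite("pics/crop0.png",o[:,:,::-1])
c=cs["scene"]
for p in[(306,285),(363,250)]: print(onz(c,*p,40))
c=cs["side"]
for p in[(202,155),(250,155),(265,230)]: print(onz(c,*p,40),onz(c,*p,92))
```

```text
[610.31904991 244.2472232   40.        ]
[434.19835667 268.22422234  40.        ]
[439.66578626 263.45903393  40.        ] [426.059246   190.27582796  92.        ]
[599.32915387 213.28844977  40.        ] [574.92941224 143.496762    92.        ]
[ 523.47114204 -141.39720526   40.        ] [ 504.19938191 -187.21223668   92.        ]
```

View pics/crop0.png

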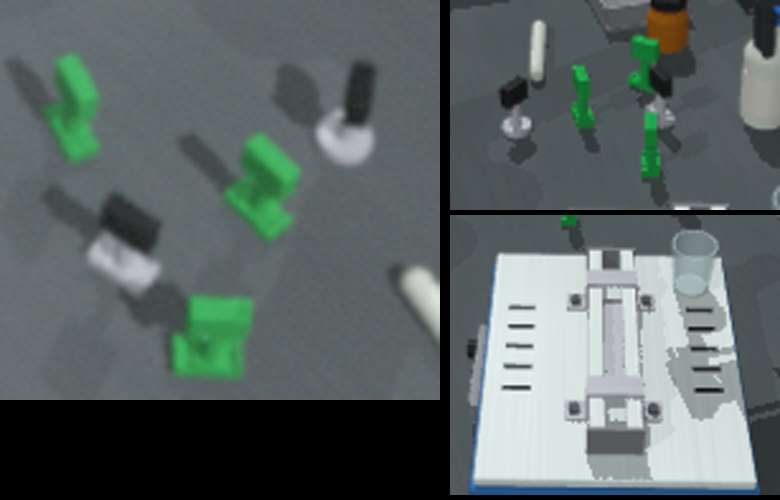

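The crop settles it. The black grip with the oblong base at scene (306,285) is the nut. The one at (363,250) has a round base, so it's the foot. The green ones are look-alikes. Now I'll measure the nut, the deck outline and the slot.

Run:
```python
from h import *
import pickle
cs=pickle.load(open("c0.pkl","rb"))
# nut grip: dark blob centroid in scene & side
def blob(c,u0,v0,r,f):
    im=c["color"].astype(int); m=f(im).astype(np.uint8); n,l,st,ce=cv2.connectedComponentsWithStats(m)
    best=[i for i in range(1,n) if abs(ce[i]-[u0,v0]).max()<r and st[i,4]>8]; return [(ce[i].round(1),st[i,4]) for i in best]
dark=lambda im:im.max(2)<42
print(blob(cs["scene"],307,281,12,dark),blob(cs["scene"],364,246,12,dark),blob(cs["side"],251,150,12,dark))
# tops of greens in scene
g=lambda im:(im[:,:,1]>im[:,:,0]+50)&(im[:,:,1]>im[:,:,2]+40)
for ce,a in blob(cs["scene"],320,280,60,g): print("green",ce,a,onz(cs["scene"],*ce,35).round())
# deck in side
c=cs["side"];im=c["color"].astype(int)
m=((im.min(2)>185)).astype(np.uint8);m[:185]=0;m[295:]=0;m[:,:205]=0;m[:,325:]=0
cn=max(cv2.findContours(m,0,2)[0],key=cv2.contourArea)
h=cv2.convexHull(cn); ap=cv2.approxPolyDP(h,4,True)[:,0]
print(ap.tolist())
for p in ap: print(p,onz(c,*p,56)[:2].round(1))
w=cs["wrist"]
o=np.hstack([w["color"]]);cv2.imwrite("pics/wrist0.png",o[:,:,::-1])
```

```text
[(array([303.1, 280.7]), np.int32(9))] [] [(array([250. , 147.7]), np.int32(41))]
green [293.3 252.2] 216 [568. 158.  35.]
green [340.6 271.3] 285 [519. 271.  35.]
green [327.7 308.8] 324 [613. 316.  35.]
[[287, 192], [316, 256], [319, 279], [210, 278], [219, 191]]
[287 192] [637.  -26.8]
[316 256] [ 609.8 -281.3]
[319 279] [ 584.9 -348.1]
[210 278] [ 336.4 -263.5]
[219 191] [441.1  40.7]
```

View pics/wrist0.png

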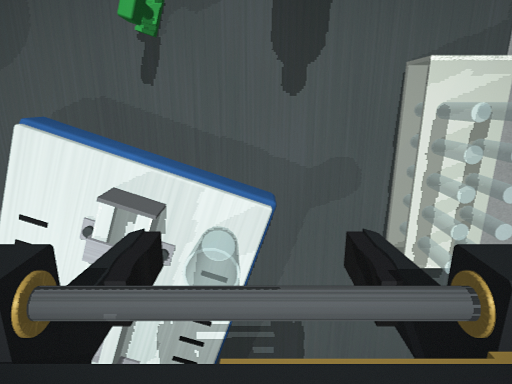

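```bash
python3 -m handwheel '[[22,-10,0,0,0,0],[22,-10,0,0,0,0],[22,-10,0,0,0,0],[22,-10,0,0,0,0],[22,-10,0,0,0,0],[22,-10,0,0,0,0],[22,-10,0,0,0,0],[0,0,0,0,0,0]]' 1
python3 - <<'E'
from h import *
import pickle
w=read_camera("wrist");pickle.dump(w,open("w1.pkl","wb"));save(w,"w1.png");print(w["eye"],w["orientation"]);print(proj(w,[606,242,53]))
E
```

```text
t: 1.15
eef_pos: [595.4, 169.6, 237.9]
orientation: [0.705, 0.709, -0.0, -0.002]
wrist_force: [0.6, -0.6, 1.0]
width: 88.3
[595.52017256 237.6395596  384.72405851] [ 0.9910582   0.00311077 -0.00136763  0.13338702]
[265.2139514  97.3749206]
```

View pics/w1.png

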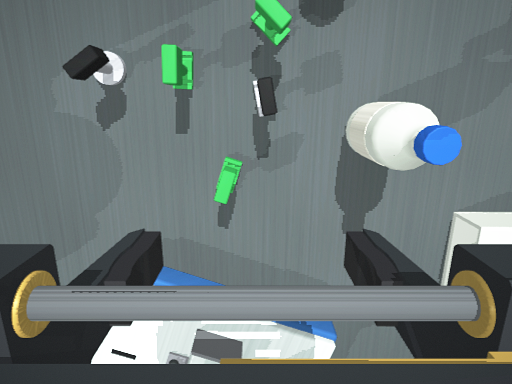

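The nut's grip is at (266,97), long axis nearly vertical in the picture. The foot is at (85,63), and greens are at (177,67), (270,20) and (228,180). Next: its centre and yaw.

Run:
```python
from h import *
import pickle
w=pickle.load(open("w1.pkl","rb"));im=w["color"].astype(int)
print(im[97,266],im[110,262],im[97,257],im[130,260])
m=np.zeros(im.shape[:2],np.uint8);m[70:122,245:285]=(im[70:122,245:285].max(2)<40)
n,l,st,ce=cv2.connectedComponentsWithStats(m);i=1+st[1:,4].argmax();print(ce[i],st[i])
pts=np.argwhere(l==i)[:,::-1].astype(np.float32)
for z in(66,53):
    P=np.array([onz(w,*p,z)[:2] for p in pts],np.float32);r=cv2.minAreaRect(P);print(z,r,P.mean(0))
mm=((im.max(2)<40)*255).astype(np.uint8)
a=cv2.resize(w["color"][60:135,235:295],None,fx=8,fy=8,interpolation=0);cv2.imwrite("pics/nut.png",a[:,:,::-1])
```

```text
[61 62 61] [28 28 30] [255 255 255] [84 91 91]
[259.   91.5] [259  90   1   4   4]
66 ((599.763671875, 247.01431274414062), (2.646632492542267e-05, 2.6536805629730225), 0.6022519469261169) [599.7637 247.015 ]
53 ((599.936767578125, 247.396728515625), (3.797747194766998e-05, 2.7619171142578125), 0.6025359630584717) [599.93677 247.3974 ]
```

View pics/nut.png

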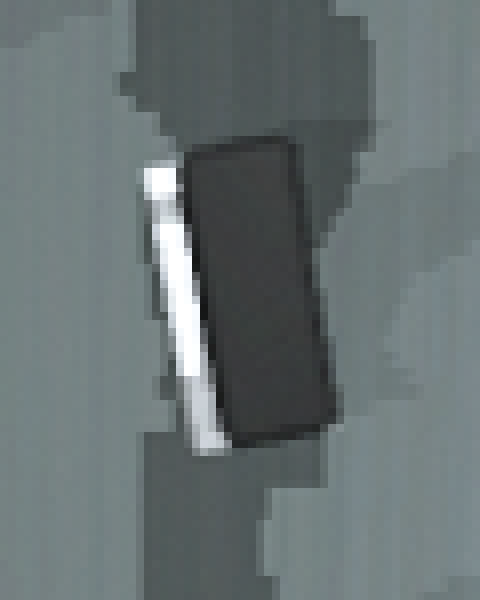

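Run:
```python
from h import *
import pickle
w=pickle.load(open("w1.pkl","rb"))
c=np.array([(190,152),(291,144),(330,413),(231,434)])/8+[235,60]-.5
P=np.array([onz(w,*p,66)[:2] for p in c]);print(P,P.mean(0))
L=P[[0,1]].mean(0)-P[[2,3]].mean(0);W=P[1]-P[0];print(np.linalg.norm(L),np.linalg.norm(W),np.degrees(np.arctan2(L[1],L[0])))
s=read_state();q=R.from_quat(s["orientation"]);print(s["eef_pos"],q.as_matrix().round(3))
# scene camera check
cs=pickle.load(open("c0.pkl","rb"));print(proj(cs["scene"],[*P.mean(0),53]),proj(cs["side"],[*P.mean(0),53]))
```

```text
[[598.95748199 258.39715337]
 [610.49613796 259.32785404]
 [615.66905137 229.48470519]
 [604.08900427 227.01817511]] [607.3029189  243.55697193]
31.041626253667538 11.576129984079087 99.55403595330709
[595.84364613 168.76949317 237.91578206] [[-0.006  1.    -0.003]
 [ 1.     0.006  0.002]
 [ 0.002 -0.003 -1.   ]]
[307.21561376 281.2728361 ] [249.4473958  146.87113584]
```

```bash
python3 -m handwheel '[[13,2,10,0,0,0],[13,2,10,0,0,0],[13,2,16,0,0,0],[13,2,20,0,0,0],[13,2,20,0,0,0],[12,2,20,0,0,0],[0,0,0,0,0,-0.083],[0,0,0,0,0,-0.083]]' 0.36 35
python3 - <<'E'
from h import *
s=read_state();q=R.from_quat(s["orientation"]);print(s["eef_pos"])
d=np.array([607.3,243.6,36])-s["eef_pos"];print("tool d",q.inv().apply(d));X=q.as_matrix();print(np.degrees(np.arctan2(X[1,0],X[0,0])),X[:,2])
E
```

```text
t: 2.2
eef_pos: [606.5, 250.8, 129.1]
orientation: [0.642, 0.766, -0.003, -0.003]
wrist_force: [-0.1, -0.3, 0.3]
width: 60.0
[606.51615067 250.82227735 129.09323098]
tool d [-7.33617178  0.3709125  93.08688614]
100.04858696885513 [-9.25367412e-03 -6.80687069e-04 -9.99956952e-01]
```

```bash
python3 -m handwheel '[[-3,0,14,-0.009,0,0],[-2,0,14,0,0,0],[-1,0,14,0,0,0],[-0.5,0,14,0,0,0],[0,0,14,0,0,0],[0,0,10,0,0,0],[0,0,5,0,0,0],[0,0,0,0,0,0]]'
python3 - <<'E'
from h import *
s=read_state();q=R.from_quat(s["orientation"]);print(s["eef_pos"])
d=np.array([607.3,243.6,36])-s["eef_pos"];print("tool d",q.inv().apply(d));X=q.as_matrix();print(np.degrees(np.arctan2(X[1,0],X[0,0])),X[:,2])
E
```

```text
t: 3.2
eef_pos: [605.9, 243.9, 34.1]
orientation: [0.644, 0.765, -0.001, -0.001]
wrist_force: [-0.6, -0.3, -0.7]
width: 59.9
[605.91406075 243.8512746   34.14464902]
tool d [-0.4836204   1.31545571 -1.86064004]
99.81275799073774 [-3.93204128e-03 -5.80443200e-04 -9.99992101e-01]
```

Well aligned (within 1–2 mm). I'll close gradually, then lift.

```bash
python3 -m handwheel '[[-0.3,1.3,-1,0,0,0],[0,0,0,0,0,0],[0,0,0,0,0,0],[0,0,0,0,0,0],[0,0,0,0,0,0],[0,0,0,0,0,0],[0,0,0,0,0,0],[0,0,0,0,0,0]]' -0.9 35
python3 -m handwheel '[[0,0,-10,0,0,0],[0,0,-20,0,0,0],[0,0,-24,0,0,0],[0,0,-24,0,0,0],[0,0,-24,0,0,0],[0,0,-20,0,0,0],[0,0,-10,0,0,0],[0,0,0,0,0,0]]'
```

```text
t: 4.2
eef_pos: [608.9, 244.4, 37.4]
orientation: [0.644, 0.765, 0.0, -0.0]
wrist_force: [-0.0, 0.5, -0.4]
width: 13.8
t: 5.2
eef_pos: [609.6, 244.6, 181.3]
orientation: [0.644, 0.765, 0.002, 0.001]
wrist_force: [-0.4, 0.2, -1.3]
width: 13.7
```

Run:
```python
from h import *
import pickle
w=pickle.load(open("c0.pkl","rb"))["wrist"]
a=onz(w,18,124,56)[:2];b=onz(w,273,208,56)[:2];print(a,b,np.linalg.norm(b-a))
x=(b-a)/np.linalg.norm(b-a);y=np.array([-x[1],x[0]]);m=(a+b)/2-170*y;print("mid",m,np.degrees(np.arctan2(y[1],y[0])))
c=pickle.load(open("c0.pkl","rb"))["side"];print("side",proj(c,[*m,92]), onz(c,218,191,56),onz(c,209,280,56))
s=read_state()["eef_pos"];print(s)
```

```text
[443.98800274  47.04523165] [694.74086463 -39.30097834] 265.203065075534
mid [ 514.01493878 -156.86502964] 70.9989631972179
side [264.48280791 221.27739586] [438.24640072  41.60767405  56.        ] [ 332.69144159 -268.36051742   56.        ]
[609.6435731  244.56708566 181.25313512]
```

```bash
python3 -m handwheel '[[0,0,-25,0,0,0],[-20,-8,-20,0,0,0],[-35,-16,-5,0,0,0],[-40,-18,0,0,0,0],[-40,-18,0,0,0,0],[-40,-18,0,0,0,0],[-40,-18,0,0,0,0],[-40,-18,0,0,0,0]]'
python3 - <<'E'
from h import *
s=read_state();q=R.from_quat(s["orientation"]);print(s["eef_pos"],s["joint_pos"])
d=np.array([483,-242,240])-s["eef_pos"];print("tool d",q.inv().apply(d));X=q.as_matrix();print(np.degrees(np.arctan2(X[1,0],X[0,0])),X[:,2])
E
```

```text
t: 6.2
eef_pos: [532.2, -39.4, 227.6]
orientation: [0.642, 0.766, -0.004, -0.002]
wrist_force: [0.4, 0.2, -0.5]
width: 13.6
[532.15919017 -39.43531084 227.57752724] [-0.11755416  0.00884959  1.91284786 -0.00514802  1.22764557 -0.2911726 ]
tool d [-190.90932651  -83.85125868  -11.22464131]
100.04852911941009 [-0.00826111 -0.00390593 -0.99995825]
```

```bash
python3 -m handwheel '[[-40,-17,-5,0,0,0],[-38,-17,-5,0,0,0],[-36,-16,0,0,0,0],[-36,-16,0,0,0,0],[-22,-10,0,0,0,0],[0,0,0,0,0,0.17],[0,0,0,0,0,0.17],[0,0,0,0,0,0.16]]'
python3 - <<'E'
from h import *
import pickle
s=read_state();q=R.from_quat(s["orientation"]);print(s["eef_pos"],s["joint_pos"])
X=q.as_matrix();print(np.degrees(np.arctan2(X[1,0],X[0,0])),X[:,2])
w=read_camera("wrist");pickle.dump(w,open("w2.pkl","wb"));save(w,"w2.png")
print(proj(w,[512,-157,92]))
E
```

```text
t: 7.2
eef_pos: [470.8, -236.7, 234.5]
orientation: [0.82, 0.573, -0.01, -0.005]
wrist_force: [-0.3, -0.2, -2.7]
width: 13.7
[ 470.82904119 -236.66761898  234.45324515] [-0.50424294 -0.00215232  1.9111036  -0.01434812  1.25029029 -0.14852287]
69.89063965203174 [-0.02200214 -0.00341135 -0.9997521 ]
[270.15931776  73.36749712]
```

View pics/w2.png

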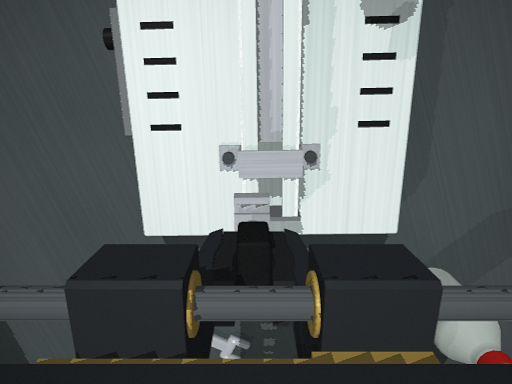

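The rail runs vertically in the picture, with the slot at about columns 257–284, the near strap at row 160, and the deck's near corners at (144,235) and (398,235). The strap at the other end is out of view. Now I'll extract the edges numerically.

Run:
```python
from h import *
import pickle
w=pickle.load(open("w2.pkl","rb"));g=cv2.cvtColor(w["color"],cv2.COLOR_RGB2GRAY).astype(int)
print(w["eye"],w["orientation"])
for v in(20,50,80,110,130,200): print(v,g[v-1:v+2,230:316:1].mean(0).astype(int).tolist())
def edge(v,u0,u1):
    r=g[v-2:v+3].mean(0);d=np.abs(np.diff(r))[u0:u1];return u0+d.argmax()+.5
for z,rng in((56,((115,150),(395,425))),):
  for v in(30,100,170,215):
    L=edge(v,*rng[0]);Rr=edge(v,*rng[1]);a=onz(w,L,v,z)[:2];b=onz(w,Rr,v,z)[:2];print(v,L,Rr,a,b,(a+b)/2,np.linalg.norm(a-b))
for u in(180,220,330,370): 
    c=g[:,u-2:u+3].mean(1);v=215+np.abs(np.diff(c))[215:244].argmax()+.5;print(u,v,onz(w,u,v,56)[:2])
for u in(245,260,275,290): print(u,[ (i,int(x)) for i,x in enumerate(g[140:190,u],140)][::2])
```

```text
[ 497.69626021 -171.88210241  380.36975937] [ 0.97507867 -0.17184975 -0.03416837  0.13609472]
20 [228, 229, 228, 228, 227, 229, 229, 232, 236, 237, 239, 238, 230, 232, 233, 233, 233, 232, 231, 230, 230, 230, 230, 230, 233, 204, 96, 112, 145, 171, 171, 170, 167, 167, 166, 166, 165, 164, 168, 177, 187, 184, 186, 187, 187, 185, 184, 184, 183, 182, 183, 185, 163, 183, 238, 231, 229, 229, 230, 231, 232, 231, 230, 229, 229, 229, 228, 227, 231, 240, 242, 206, 121, 130, 133, 134, 132, 128, 133, 173, 208, 207, 207, 210, 212, 210]
50 [229, 230, 232, 231, 231, 230, 232, 232, 232, 238, 243, 242, 234, 231, 232, 234, 233, 232, 231, 230, 230, 229, 230, 232, 233, 219, 148, 101, 104, 124, 158, 170, 169, 168, 165, 165, 165, 163, 166, 177, 187, 183, 185, 188, 188, 186, 183, 184, 181, 182, 183, 179, 158, 195, 236, 230, 230, 230, 231, 232, 232, 231, 231, 230, 228, 228, 228, 229, 234, 244, 239, 149, 138, 189, 225, 221, 215, 211, 209, 209, 211, 211, 214, 215, 213, 211]
80 [231, 230, 231, 233, 234, 233, 231, 232, 233, 233, 234, 230, 228, 229, 232, 233, 233, 232, 231, 230, 229, 228, 229, 230, 232, 234, 205, 
[... 2767 characters left out ...]
 176), (176, 183), (178, 135), (180, 136), (182, 136), (184, 137), (186, 136), (188, 135)]
275 [(140, 169), (142, 135), (144, 137), (146, 137), (148, 136), (150, 147), (152, 177), (154, 176), (156, 177), (158, 178), (160, 173), (162, 172), (164, 181), (166, 179), (168, 182), (170, 182), (172, 177), (174, 175), (176, 182), (178, 133), (180, 135), (182, 136), (184, 135), (186, 136), (188, 136)]
290 [(140, 229), (142, 229), (144, 229), (146, 224), (148, 216), (150, 154), (152, 176), (154, 176), (156, 178), (158, 178), (160, 172), (162, 171), (164, 182), (166, 178), (168, 182), (170, 178), (172, 176), (174, 175), (176, 178), (178, 161), (180, 215), (182, 228), (184, 228), (186, 227), (188, 227)]
```

Run:
```python
from h import *
import pickle
w=pickle.load(open("w2.pkl","rb"))
S=[]
for v,l,r in((20,255.2,283.3),(50,255.8,283),(80,256.3,282.8),(110,256.8,282.6),(130,257,282.6)):
    a=onz(w,l,v,92)[:2];b=onz(w,r,v,92)[:2];S.append((a+b)/2);print(v,(a+b)/2,np.linalg.norm(a-b))
S=np.array(S);f=np.polyfit(S[:,1],S[:,0],1);ang=np.arctan2(1,f[0]);print("slot yaw",np.degrees(ang))
D=np.array([[524.32,-119.99],[504.75,-177.14],[482.35,-240.96],[466.47,-286.2]]);fd=np.polyfit(D[:,1],D[:,0],1);print("deck yaw",np.degrees(np.arctan2(1,fd[0])))
y=np.array([np.cos(ang),np.sin(ang)]);x=np.array([y[1],-y[0]])
print("slot-deck offset x",(S.mean(0)-D.mean(0))@x)
for v in(149.5,171,178): print("strap",v,onz(w,270,v,96)[:2], onz(w,270,v,96)[:2]@y)
c=onz(w,270,149.5,96)[:2]@y-12; M=S.mean(0); M=M+y*((c+80)-M@y);print("mid from strap far edge",M)
for u,v in((180,235.5),(370,233.5)): print("deck end y",onz(w,u,v,56)[:2]@y)
cs=pickle.load(open("c0.pkl","rb"));
for n in("side",): print(n,proj(cs[n],[*M,92]),proj(cs[n],[*(M+80*y),96]),proj(cs[n],[*(M-80*y),96]))
```

```text
20 [ 524.48177171 -119.22659251] 22.194047990110747
50 [ 517.31454691 -139.97250887] 21.983257273257884
80 [ 509.80507895 -161.70867998] 21.92796744389586
110 [ 501.92838448 -184.5077887 ] 21.870036710131803
130 [ 496.45955418 -200.33679723] 22.05964211402164
slot yaw 70.94083933520415
deck yaw 70.79450394866306
slot-deck offset x 0.005265652280950898
strap 149.5 [ 491.13475615 -215.70068721] -43.49914423956153
strap 171 [ 484.84663715 -233.61702005] -62.48668713508942
strap 178 [ 482.74897889 -239.59374275] -68.82075557835788
mid from strap far edge [ 513.35490044 -151.43354596]
deck end y -140.33381168772019
deck end y -140.15109801946647
side [263.54420948 219.95654209] [263.01854951 198.89730017] [264.2574491  241.42323317]
```

```bash
cat > st.py <<'E'
from h import *
import sys
s=read_state();q=R.from_quat(s["orientation"]);X=q.as_matrix()
d=np.array([513.35,-151.43,float(sys.argv[1])])-s["eef_pos"];d=d
y=np.array([np.cos(1.2381),np.sin(1.2381),0])
yaw=np.arctan2(X[1,0],X[0,0])
print("pos",s["eef_pos"].round(2),"rail x,y of TCP",round(-d@[y[1],-y[0],0],2),round(-d@y,2),"tool d",q.inv().apply(d).round(2),"yaw-rail(deg)",round(np.degrees(yaw)-70.94,2))
up=q.inv().apply([0,0,-1]);print("rx,ry to level",round(-up[1],4),round(up[0],4),"F",s["wrist_force"].round(2),"j6",s["joint_pos"][5].round(2),"T",s["torque"].round(3))
E
python3 -m handwheel '[[14,2,8,0,0,0],[14,2,10,0,0,0],[14,2,10,0,0,0],[14,2,10,0,0,0],[14,2,10,0,0,0],[12,2,10,0,0,0],[6,0,6,0,0,0],[0,0,0,0,0,0]]'; python3 st.py 145
```

```text
t: 8.25
eef_pos: [511.3, -151.4, 162.2]
orientation: [0.818, 0.575, -0.011, -0.007]
wrist_force: [-0.4, -0.8, -1.0]
width: 13.8
pos [ 511.29 -151.39  162.24] rail x,y of TCP -1.96 -0.64 tool d [ 0.85  2.38 17.18] yaw-rail(deg) -0.8
rx,ry to level -0.0245 0.0107 F [-0.38 -0.77 -0.96] j6 0.02 T [-0.036  0.008 -0.023]
```

```bash
python3 -m handwheel '[[0,0,0,-0.024,0.011,-0.014],[0,0,0,0,0,0],[0.5,2,6,0,0,0],[0,0,6,0,0,0],[0,0,4,0,0,0],[0,0,0,0,0,0],[0,0,0,0,0,0],[0,0,0,0,0,0]]'; python3 st.py 145
python3 - <<'E'
from h import *
import pickle
w=read_camera("wrist");pickle.dump(w,open("w3.pkl","wb"));sd=read_camera("side")
a=sd["color"][165:265,205:325];
o=np.zeros((400,792,3),np.uint8);o[:,:480]=cv2.resize(a,(480,400),interpolation=2)
o[:234,480:]=cv2.resize(w["color"],(312,234));cv2.imwrite("pics/w3.png",o[:,:,::-1])
E
```

```text
t: 9.25
eef_pos: [513.8, -153.3, 146.3]
orientation: [0.815, 0.58, 0.001, 0.001]
wrist_force: [-0.4, 0.1, -0.8]
width: 13.8
pos [ 513.77 -153.25  146.31] rail x,y of TCP 0.99 -1.59 tool d [ 1.59 -1.    1.31] yaw-rail(deg) -0.05
rx,ry to level 0.0032 -0.0006 F [-0.4   0.12 -0.81] j6 -0.0 T [-0.04   0.07   0.016]
```

View pics/w3.png

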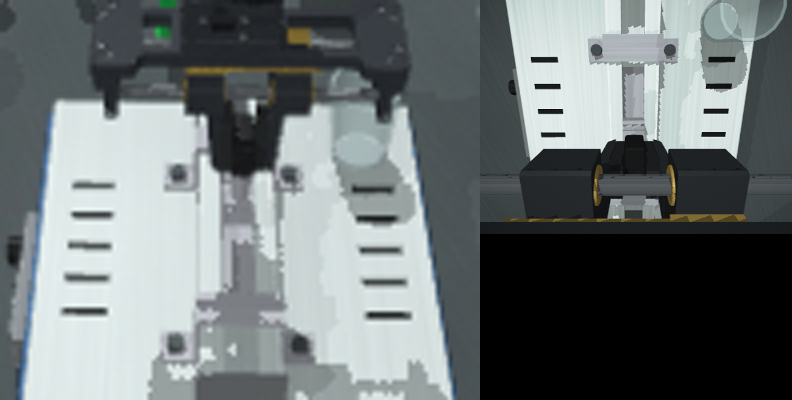

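The gripper stands over the slot. The wrist view shows the slot and far strap dead ahead. A quick numeric re-measure of the slot line from this closer view.

Run:
```python
from h import *
import pickle
w=pickle.load(open("w3.pkl","rb"));g=cv2.cvtColor(w["color"],cv2.COLOR_RGB2GRAY).astype(int)
y=np.array([np.cos(1.2381),np.sin(1.2381)]);x=np.array([y[1],-y[0]]);M=np.array([513.35,-151.43])
for v in(10,30,120,140,160,180):
    print(v,g[v-1:v+2,215:285].mean(0).astype(int).tolist())
    r=g[v-2:v+3].mean(0);d=np.diff(r)
    for lo,hi in((222,262),(255,290)):
        pass
    l=220+d[220:250].argmin()+.5;rr=250+d[250:285].argmax()+.5
    a,b=[onz(w,u,v,92)[:2] for u in(l,rr)];print(l,rr,np.linalg.norm(a-b),((a+b)/2-M)@x,((a+b)/2-M)@y)
```

```text
10 [231, 232, 231, 231, 231, 231, 229, 229, 229, 228, 229, 229, 229, 229, 232, 208, 119, 127, 137, 136, 136, 136, 137, 136, 140, 141, 141, 139, 137, 134, 134, 135, 138, 138, 137, 137, 136, 136, 135, 134, 133, 135, 133, 135, 134, 133, 133, 135, 137, 138, 138, 137, 137, 136, 133, 153, 215, 238, 233, 231, 229, 228, 228, 229, 230, 230, 230, 230, 230, 228]
230.5 270.5 21.950011919631162 -0.08536889834806709 115.128400250011
30 [233, 232, 232, 232, 232, 231, 230, 230, 230, 229, 229, 230, 230, 229, 231, 217, 146, 119, 138, 138, 139, 138, 138, 138, 140, 143, 142, 140, 138, 137, 136, 137, 139, 140, 138, 139, 138, 137, 137, 136, 135, 135, 135, 135, 135, 134, 134, 136, 138, 139, 138, 139, 139, 137, 131, 168, 230, 237, 232, 231, 230, 230, 230, 231, 231, 231, 231, 231, 230, 230]
230.5 270.5 22.273703044880875 -0.12066202420227953 105.1055897294125
120 [229, 230, 231, 231, 231, 230, 230, 229, 228, 228, 228, 227, 227, 228, 228, 228, 230, 208, 115, 100, 104, 104, 103, 114, 128, 127, 119, 101, 102, 103, 102, 101, 103, 104, 103, 119, 143, 144, 152, 151, 119, 120, 120, 120, 121, 121, 120, 130, 143, 141
[... 735 characters left out ...]
, 157, 157, 155, 155, 155, 155, 154, 160, 167, 167, 162, 164, 177, 179, 179, 178, 177, 175, 175, 176, 173, 171, 172, 177, 176, 160, 172, 221, 214, 211, 211, 212, 213, 214, 215, 215, 215, 214, 213, 213, 212, 211]
233.5 269.5 22.171966588786418 0.2373605621051718 31.98658734039328
180 [230, 225, 227, 228, 229, 229, 228, 228, 227, 226, 225, 224, 225, 225, 225, 226, 227, 228, 204, 114, 97, 98, 105, 135, 160, 159, 160, 159, 158, 157, 156, 154, 156, 155, 154, 156, 160, 168, 176, 174, 176, 179, 179, 178, 177, 174, 175, 174, 172, 171, 173, 176, 172, 161, 186, 218, 212, 209, 209, 210, 212, 213, 213, 214, 213, 212, 211, 210, 209, 208]
233.5 269.5 22.539601738516996 0.2030299880805356 19.33866700979264
```

```bash
python3 -m handwheel '[[1,-1,4,0,0,0],[0,0,3,0,0,0],[0,0,3,0,0,0],[0,0,2,0,0,0],[0,0,0,0,0,0],[0,0,0,0,0,0],[0,0,0,0,0,0],[0,0,0,0,0,0]]'; python3 st.py 132
```

```text
t: 10.35
eef_pos: [513.4, -151.9, 133.8]
orientation: [0.815, 0.58, 0.001, 0.001]
wrist_force: [-0.4, 0.3, -0.9]
width: 13.8
pos [ 513.37 -151.91  133.76] rail x,y of TCP 0.17 -0.45 tool d [ 0.45 -0.18  1.76] yaw-rail(deg) -0.05
rx,ry to level 0.0038 -0.0006 F [-0.42  0.27 -0.9 ] j6 -0.0 T [0.011 0.046 0.028]
```

```bash
python3 -m handwheel '[[0,0,1.5,0,0,0],[0,0,1.5,0,0,0],[0,0,1.5,0,0,0],[0,0,1.5,0,0,0],[0,0,1,0,0,0],[0,0,0,0,0,0],[0,0,0,0,0,0],[0,0,0,0,0,0]]'; python3 st.py 126
```

```text
t: 11.35
eef_pos: [513.4, -151.9, 126.3]
orientation: [0.815, 0.58, 0.001, 0.001]
wrist_force: [0.5, -0.4, -1.8]
width: 13.5
pos [ 513.39 -151.92  126.27] rail x,y of TCP 0.2 -0.45 tool d [ 0.45 -0.2   0.27] yaw-rail(deg) -0.05
rx,ry to level 0.0038 -0.0006 F [ 0.54 -0.38 -1.79] j6 -0.0 T [ 0.003  0.01  -0.024]
```

```bash
python3 -m handwheel '[[0,0,1.5,0,0,0],[0,0,1.5,0,0,0],[0,0,1.5,0,0,0],[0,0,1,0,0,0],[0,0,1,0,0,0],[0,0,0,0,0,0],[0,0,0,0,0,0],[0,0,0,0,0,0]]'; python3 st.py 119
```

```text
t: 12.35
eef_pos: [513.5, -151.9, 119.4]
orientation: [0.815, 0.58, 0.001, 0.001]
wrist_force: [-0.5, 0.1, -1.3]
width: 13.7
pos [ 513.49 -151.94  119.36] rail x,y of TCP 0.3 -0.43 tool d [ 0.43 -0.3   0.36] yaw-rail(deg) -0.05
rx,ry to level 0.004 -0.0006 F [-0.55  0.15 -1.34] j6 -0.0 T [0.013 0.031 0.071]
```

In the slot, free. Next I'll press gently onto the strip.

```bash
python3 -m handwheel '[[0,0,1.5,0,0,0],[0,0,1.5,0,0,0],[0,0,1.5,0,0,0],[0,0,1,0,0,0],[0,0,1,0,0,0],[0,0,0,0,0,0],[0,0,0,0,0,0],[0,0,0,0,0,0]]'; python3 st.py 110
```

```text
t: 13.35
eef_pos: [513.8, -152.0, 114.5]
orientation: [0.815, 0.58, 0.002, 0.002]
wrist_force: [-3.0, 1.4, 4.4]
width: 14.0
pos [ 513.79 -152.02  114.48] rail x,y of TCP 0.6 -0.41 tool d [ 0.41 -0.62  4.48] yaw-rail(deg) -0.04
rx,ry to level 0.0045 -0.0006 F [-2.98  1.37  4.39] j6 -0.0 T [0.151 0.397 0.031]
```

```bash
python3 -m handwheel '[[0,-0.7,0,0.004,0,0],[0,-0.2,1,0,0,0],[0,0,1.2,0,0,0],[0,0,1.2,0,0,0],[0,0,1,0,0,0],[0,0,1,0,0,0],[0,0,0.5,0,0,0],[0,0,0,0,0,0]]'; python3 st.py 109
```

```text
t: 14.35
eef_pos: [513.9, -152.1, 110.3]
orientation: [0.815, 0.58, 0.001, 0.001]
wrist_force: [-1.8, 1.0, 7.4]
width: 13.7
pos [ 513.87 -152.08  110.28] rail x,y of TCP 0.71 -0.44 tool d [ 0.44 -0.71  1.28] yaw-rail(deg) -0.05
rx,ry to level 0.0021 -0.0006 F [-1.75  1.05  7.41] j6 -0.0 T [ 0.184  0.429 -0.006]
```

```bash
python3 -m handwheel '[[0,-0.5,0.8,0,0,0],[0,-0.2,0.8,0,0,0],[0,0,0.8,0,0,0],[0,0,0.6,0,0,0],[0,0,0.5,0,0,0],[0,0,0,0,0,0],[0,0,0,0,0,0],[0,0,0,0,0,0]]'; python3 st.py 108
```

```text
t: 15.35
eef_pos: [513.8, -152.1, 110.4]
orientation: [0.815, 0.58, 0.001, 0.001]
wrist_force: [-3.7, 0.9, 6.2]
width: 13.7
pos [ 513.84 -152.06  110.39] rail x,y of TCP 0.67 -0.43 tool d [ 0.43 -0.68  2.39] yaw-rail(deg) -0.04
rx,ry to level 0.003 -0.0005 F [-3.68  0.89  6.19] j6 -0.0 T [0.191 0.532 0.054]
```

```bash
python3 -m handwheel '[[0,-0.8,1.5,0,0,0],[0,-0.8,1.5,0,0,0],[0,-0.5,1.5,0,0,0],[0,0,1.5,0,0,0],[0,0,1.2,0,0,0],[0,0,1.2,0,0,0],[0,0,1,0,0,0],[0,0,1,0,0,0]]'; python3 st.py 107
```

```text
t: 16.35
eef_pos: [513.9, -152.1, 106.3]
orientation: [0.815, 0.58, 0.002, 0.003]
wrist_force: [-4.7, 1.6, 11.4]
width: 13.6
pos [ 513.85 -152.05  106.26] rail x,y of TCP 0.68 -0.42 tool d [ 0.42 -0.67 -0.75] yaw-rail(deg) -0.03
rx,ry to level 0.0068 -0.0003 F [-4.73  1.55 11.4 ] j6 -0.0 T [ 0.276  0.794 -0.003]
```

```bash
python3 -m handwheel '[[0,-0.8,0.8,-0.005,0,0.08],[0,-0.5,0.8,0,0,0.15],[0,0,1,0,0,0.17],[0,0,1,0,0,0.17],[0,0,1,0,0,0.17],[0,0,1,0,0,0.17],[0,0,1,0,0,0.17],[0,0,1,0,0,0]]'; python3 st.py 107
```

```text
t: 17.35
eef_pos: [516.9, -149.9, 106.6]
orientation: [0.998, 0.061, 0.009, 0.001]
wrist_force: [-3.7, 1.2, 10.8]
width: 13.5
pos [ 516.91 -149.89  106.57] rail x,y of TCP 2.86 2.62 tool d [-3.71  1.1  -0.5 ] yaw-rail(deg) -63.92
rx,ry to level 0.004 -0.0187 F [-3.67  1.23 10.75] j6 1.11 T [ 0.257  0.887 -0.054]
```

```bash
python3 -m handwheel '[[-1.5,0.5,1,0.004,-0.018,0],[-1.5,0.5,1,0,-0.005,0],[-1,0,1,0,0,0.1],[0,0,1,0,0,0.12],[0,0,1,0,0,0.12],[0,0,1,0,0,0.08],[0,0,1,0,0,0],[0,0,1,0,0,0]]'; python3 st.py 107
```

```text
t: 18.35
eef_pos: [519.1, -149.4, 106.9]
orientation: [0.988, -0.155, 0.003, -0.001]
wrist_force: [-5.0, 0.7, 11.2]
width: 13.6
pos [ 519.1  -149.44  106.92] rail x,y of TCP 4.78 3.76 tool d [-4.86  3.66 -0.13] yaw-rail(deg) -88.82
rx,ry to level -0.0037 -0.0061 F [-5.05  0.75 11.23] j6 1.55 T [0.188 0.931 0.016]
```

```bash
python3 -m handwheel '[[-3,1.5,0.5,-0.004,-0.006,0],[-3,1.5,0.5,0,0,0.02],[-2.5,1,0.5,0,0,0],[-2,1,0.6,0,0,0],[-1.5,0,0.6,0,0,0],[-1.2,0,0.6,0,0,0],[-1,0,0.6,0,0,0],[-1,0,0.6,0,0,0]]'; python3 st.py 108
```

```text
t: 19.35
eef_pos: [517.1, -150.2, 109.9]
orientation: [0.986, -0.167, 0.016, -0.001]
wrist_force: [3.7, 0.9, 5.2]
width: 13.7
pos [ 517.14 -150.23  109.92] rail x,y of TCP 3.19 2.38 tool d [-3.24  2.4   1.8 ] yaw-rail(deg) -90.13
rx,ry to level -0.0068 -0.0306 F [3.71 0.88 5.24] j6 1.57 T [ 0.306 -0.431 -0.007]
```

```bash
python3 -m handwheel '[[0,0,1.5,0,-0.03,0],[0,0,1.5,0,-0.015,0],[-1,0.5,1.5,0,-0.01,0],[-2,0.5,1,0,-0.01,0],[-2,0.5,1,0,-0.01,0],[-2,0,1,0,-0.01,0],[-2,0,1,0,-0.01,0],[-2,0,1,0,-0.01,0]]'; python3 st.py 108
```

```text
t: 20.35
eef_pos: [517.6, -150.4, 109.8]
orientation: [0.986, -0.167, -0.024, -0.009]
wrist_force: [4.3, 0.3, 4.6]
width: 13.3
pos [ 517.65 -150.44  109.83] rail x,y of TCP 3.74 2.34 tool d [-3.64  2.36  1.99] yaw-rail(deg) -90.11
rx,ry to level -0.0101 0.0505 F [4.35 0.3  4.6 ] j6 1.56 T [ 0.154 -1.02   0.067]
```

```bash
python3 - <<'E'
from h import *
import pickle
sd=read_camera("side");sc=read_camera("scene");pickle.dump((sd,sc),open("c4.pkl","wb"))
u,v=proj(sd,[514,-151,115]).astype(int);a=sd["color"][v-25:v+25,u-33:u+33]
u2,v2=proj(sc,[514,-151,115]).astype(int);b=sc["color"][v2-25:v2+25,u2-33:u2+33];print(u,v,u2,v2)
o=np.hstack([cv2.resize(a,(396,300),interpolation=2),cv2.resize(b,(396,300),interpolation=2)]);cv2.imwrite("pics/c4.png",o[:,:,::-1])
E
python3 st.py 108
```

```text
264 213 232 153
pos [ 517.69 -150.47  109.77] rail x,y of TCP 3.79 2.33 tool d [-3.69  2.35  1.94] yaw-rail(deg) -90.11
rx,ry to level -0.0101 0.0506 F [4.3  0.8  6.51] j6 1.56 T [ 0.183 -0.934  0.025]
```

View pics/c4.png

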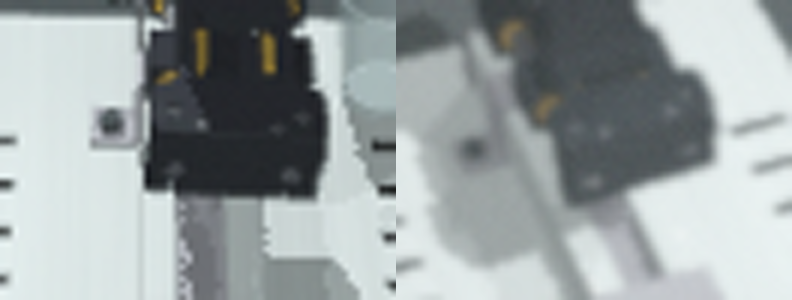

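The hand hides the nut in both views. The forces and z fit the nut sitting off-centre (+x) against the lip rims. I'll push down harder and level first, then centre.

```bash
python3 -m handwheel '[[0,0,1.5,0,0.025,0],[0,0,2,0,0.015,0],[0,0,2,0,0.005,0],[0,0,2,0,0,0],[0,0,2,0,0,0],[0,0,1.5,0,0,0],[0,0,1.5,0,0,0],[0,0,1.5,0,0,0]]'; python3 st.py 107
```

```text
t: 21.45
eef_pos: [517.4, -150.2, 106.1]
orientation: [0.986, -0.166, -0.002, -0.006]
wrist_force: [-0.9, 2.0, 13.4]
width: 13.5
pos [ 517.43 -150.18  106.06] rail x,y of TCP 3.45 2.52 tool d [-3.45  2.51 -0.94] yaw-rail(deg) -90.1
rx,ry to level -0.0103 0.0063 F [-0.85  1.96 13.4 ] j6 1.56 T [0.484 0.478 0.024]
```

```bash
python3 -m handwheel '[[-1.5,0.5,1.2,-0.01,0.003,0],[-2,0.5,1.2,0,0,0],[-2,0.5,1.2,0,0,0],[-2,0.5,1.2,0,0,0],[0,0,1.2,0,0,0],[0,0,1.2,0,0,0],[0,0,1.2,0,0,0],[0,0,1.2,0,0,0]]'; python3 st.py 107
```

```text
t: 22.45
eef_pos: [516.7, -149.9, 106.4]
orientation: [0.986, -0.167, 0.006, -0.001]
wrist_force: [-0.1, 2.4, 9.7]
width: 13.6
pos [ 516.7  -149.91  106.42] rail x,y of TCP 2.67 2.53 tool d [-2.66  2.54 -0.62] yaw-rail(deg) -90.21
rx,ry to level -0.0044 -0.0115 F [-0.09  2.37  9.66] j6 1.57 T [ 0.497  0.185 -0.079]
```

```bash
python3 -m handwheel '[[-3,0.5,1.2,-0.004,-0.01,0],[-3.5,0.5,1.2,0,0,0],[-3.5,0.5,1.2,0,-0.004,0],[-3.5,0.5,1.2,0,-0.004,0],[-3,0.5,1.2,0,-0.004,0],[-2,0,1.2,0,0,0],[-1,0,1.2,0,0,0],[-0.5,0,1.2,0,0,0]]'; python3 st.py 107
```

```text
t: 23.45
eef_pos: [514.1, -150.2, 109.8]
orientation: [0.986, -0.168, 0.014, 0.0]
wrist_force: [1.6, 1.0, 7.8]
width: 13.5
pos [ 514.12 -150.18  109.82] rail x,y of TCP 0.32 1.43 tool d [-0.39  1.44  2.81] yaw-rail(deg) -90.34
rx,ry to level -0.0039 -0.0284 F [1.59 1.01 7.8 ] j6 1.57 T [ 0.445 -0.097 -0.017]
```

```bash
python3 -m handwheel '[[0,0,1.5,-0.003,-0.02,0],[0,0,1.5,0,-0.01,0],[0,0,1.5,0,-0.004,0],[0,0,1,0,0,0],[0,0,1,0,0,0],[0,0,1,0,0,0],[0,0,1,0,0,0],[0,0,1,0,0,0]]'; python3 st.py 107
```

```text
t: 24.45
eef_pos: [515.5, -150.5, 106.4]
orientation: [0.986, -0.169, -0.002, -0.001]
wrist_force: [1.0, 1.6, 8.6]
width: 13.7
pos [ 515.51 -150.49  106.41] rail x,y of TCP 1.73 1.6 tool d [-1.73  1.61 -0.58] yaw-rail(deg) -90.37
rx,ry to level -0.0017 0.0046 F [0.96 1.62 8.57] j6 1.58 T [ 0.491  0.15  -0.031]
```

```bash
python3 -m handwheel '[[-0.4,0,-0.3,0,0,0.005],[-0.4,0,-0.5,0,0,0],[-0.2,0,-0.8,0,0,0],[0,0,-0.8,0,0,0],[0,0,-0.8,0,0,0],[0,0,-0.8,0,0,0],[0,0,0,0,0,0],[0,0,0,0,0,0]]'; python3 st.py 113
```

```text
t: 25.45
eef_pos: [515.1, -150.5, 112.9]
orientation: [0.985, -0.171, -0.001, -0.001]
wrist_force: [2.4, 1.5, 4.3]
width: 13.6
pos [ 515.07 -150.51  112.87] rail x,y of TCP 1.32 1.43 tool d [-1.31  1.44 -0.13] yaw-rail(deg) -90.69
rx,ry to level -0.0019 0.0034 F [2.44 1.47 4.32] j6 1.58 T [ 0.326 -0.395 -0.018]
```

```bash
python3 -m handwheel '[[-0.2,0,-0.4,0,0,0],[0,0,-0.4,0,0,0],[0,0,-0.4,0,0,0],[0,0,-0.4,0,0,0],[0,0,-0.3,0,0,0],[0,0,0,0,0,0],[0,0,0,0,0,0],[0,0,0,0,0,0]]'; python3 st.py 113
```

```text
t: 26.45
eef_pos: [515.0, -150.5, 113.0]
orientation: [0.985, -0.172, -0.001, -0.001]
wrist_force: [4.3, 1.2, -0.0]
width: 13.6
pos [ 514.97 -150.5   112.95] rail x,y of TCP 1.22 1.41 tool d [-1.21  1.42 -0.05] yaw-rail(deg) -90.69
rx,ry to level -0.0019 0.0032 F [ 4.3   1.18 -0.03] j6 1.58 T [ 0.212 -0.667 -0.056]
```

```bash
python3 -m handwheel '[[0.5,0,-0.2,0,0,0.01],[0.3,0,-0.2,0,0,0],[0.2,0,-0.2,0,0,0],[0,0,-0.2,0,0,0],[0,0,0,0,0,0],[0,0,0,0,0,0],[0,0,0,0,0,0],[0,0,0,0,0,0]]'; python3 st.py 113
```

```text
t: 27.45
eef_pos: [515.0, -150.5, 113.0]
orientation: [0.984, -0.177, -0.002, -0.001]
wrist_force: [5.7, 0.9, -0.1]
width: 13.7
pos [ 515.04 -150.54  113.01] rail x,y of TCP 1.31 1.39 tool d [-1.28  1.42  0.01] yaw-rail(deg) -91.28
rx,ry to level -0.0017 0.0054 F [ 5.69  0.89 -0.13] j6 1.59 T [ 0.206 -0.605  0.07 ]
```

```bash
python3 -m handwheel '[[1.2,0,0,0,0,-0.02],[1.2,0,0,0,0,0],[0.8,0,0,0,0,0],[0,0,0,0,0,0],[0,0,0,0,0,0],[0,0,0,0,0,0],[0,0,0,0,0,0],[0,0,0,0,0,0]]'; python3 st.py 113
```

```text
t: 28.45
eef_pos: [515.5, -150.7, 113.0]
orientation: [0.986, -0.166, -0.006, -0.002]
wrist_force: [0.9, 2.0, 2.8]
width: 13.7
pos [ 515.49 -150.73  113.  ] rail x,y of TCP 1.79 1.36 tool d [-1.79  1.36  0.02] yaw-rail(deg) -90.09
rx,ry to level -0.002 0.0119 F [0.9  2.   2.78] j6 1.57 T [ 0.453  0.103 -0.05 ]
```

```bash
python3 -m handwheel '[[0,0,0,0,0.01,0],[0,0,0,0,0,0],[0,0,0,0,0,0],[0,0,0,0,0,0],[0,0,0,0,0,0],[0,0,0,0,0,0],[0,0,0,0,0,0],[0,0,0,0,0,0]]' -0.1; python3 st.py 113
python3 -m handwheel '[[0,0,-8,0,0,0],[0,0,-15,0,0,0],[0,0,-20,0,0,0],[0,0,-20,0,0,0],[0,0,-20,0,0,0],[0,0,-10,0,0,0],[0,0,0,0,0,0],[0,0,0,0,0,0]]'; python3 st.py 220
```

```text
t: 29.45
eef_pos: [513.8, -151.5, 111.1]
orientation: [0.986, -0.166, -0.002, -0.0]
wrist_force: [-0.1, -0.0, 0.1]
width: 39.7
pos [ 513.77 -151.46  111.09] rail x,y of TCP 0.4 0.11 tool d [-0.41  0.11 -1.9 ] yaw-rail(deg) -90.05
rx,ry to level 0.0003 0.0041 F [-0.14 -0.05  0.05] j6 1.57 T [0.082 0.083 0.024]
t: 30.45
eef_pos: [515.2, -151.9, 212.7]
orientation: [0.986, -0.166, 0.0, 0.0]
wrist_force: [-0.9, 0.2, -0.5]
width: 39.7
pos [ 515.23 -151.86  212.74] rail x,y of TCP 1.91 0.21 tool d [-1.91  0.21 -7.26] yaw-rail(deg) -90.04
rx,ry to level 0.0003 -0.0008 F [-0.91  0.16 -0.45] j6 1.57 T [0.069 0.118 0.   ]
```

```bash
python3 -m handwheel '[[-15,0,-4,0,0,0],[-15,0,-4,0,0,0],[-15,0,-4,0,0,0],[-15,0,0,0,0,0],[-15,0,0,0,0,0],[-8,0,0,0,0,0],[0,0,0,0,0,0],[0,0,0,0,0,0]]'
python3 - <<'E'
from h import *
import pickle
w=read_camera("wrist");sd=read_camera("side");sc=read_camera("scene");pickle.dump((w,sd,sc),open("c5.pkl","wb"))
y=np.array([np.cos(1.2381),np.sin(1.2381)])
def crop(c,h,s):
    u,v=proj(c,[514,-151,115]).astype(int);print(u,v);x0,y0=max(u-h,0),max(v-h,0)
    print(x0,y0);return cv2.resize(c["color"][y0:y0+2*h,x0:x0+2*h],(s,s),interpolation=2)
o=np.hstack([crop(w,60,390),crop(sd,35,390)]);cv2.imwrite("pics/c5.png",o[:,:,::-1])
E
```

```text
t: 31.45
eef_pos: [429.0, -122.0, 223.6]
orientation: [0.986, -0.166, -0.001, -0.0]
wrist_force: [0.8, -0.5, -0.6]
width: 39.4
252 70
192 10
264 213
229 178
```

View pics/c5.png

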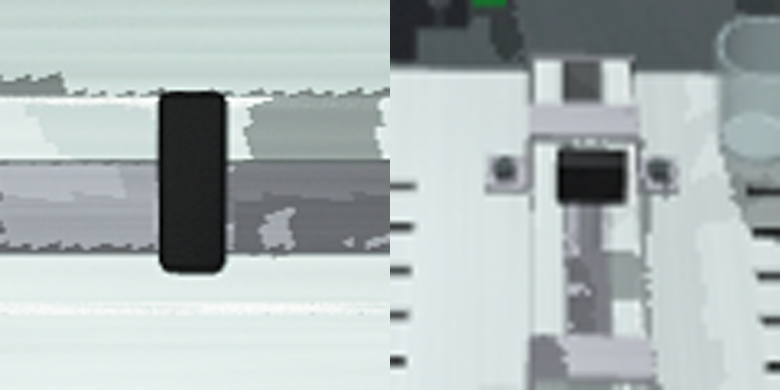

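Run:
```python
from h import *
import pickle
w,sd,sc=pickle.load(open("c5.pkl","rb"))
y=np.array([np.cos(1.2381),np.sin(1.2381),0]);x=np.array([y[1],-y[0],0]);M=np.array([513.35,-151.43,92])
def box(c,u0,v0,h):
    m=np.zeros(c["color"].shape[:2],np.uint8);m[v0-h:v0+h,u0-h:u0+h]=c["color"][v0-h:v0+h,u0-h:u0+h].max(2)<75
    n,l,st,ce=cv2.connectedComponentsWithStats(m);i=1+st[1:,4].argmax()
    p=np.argwhere(l==i)[:,::-1].astype(np.float32);return st[i],cv2.boxPoints(cv2.minAreaRect(p))
for n,c,u,v,h in(("w",w,251,66,45),("side",sd,266,211,18)):
    st,b=box(c,u,v,h);print(n,st,b.round(1).tolist())
    for z in(136,139,142,145):
        P=np.array([onz(c,*p,z) for p in b])-M;print(z,"x",(P@x).round(1),"y",(P@y).round(1))
```

```text
w [ 241   38   21   56 1128] [[241.0, 38.0], [261.0, 38.0], [261.0, 93.0], [241.0, 93.0]]
136 x [ 18.5  18.5 -15.8 -15.8] y [ 8.1 -4.9 -5.1  8.5]
139 x [ 18.   18.  -15.9 -15.9] y [ 8.  -4.9 -5.   8.4]
142 x [ 17.5  17.5 -15.9 -15.9] y [ 7.9 -4.8 -5.   8.3]
145 x [ 17.  17. -16. -16.] y [ 7.8 -4.7 -4.9  8.2]
side [259 205  12  10 114] [[259.0, 205.0], [270.0, 205.0], [270.0, 214.0], [259.0, 214.0]]
136 x [-13.3  15.5  14.4 -13.7] y [ 10.9  11.5 -22.4 -23. ]
139 x [-13.5  15.2  14.1 -13.8] y [  7.6   8.2 -25.5 -26.1]
142 x [-13.6  15.   13.9 -14. ] y [  4.3   5.  -28.6 -29.2]
145 x [-13.7  14.7  13.6 -14.1] y [  1.1   1.7 -31.7 -32.3]
```

```bash
python3 -c "
from workcell import *
print(sign_off())"
```

```text
the job is handed in; nothing more can be done
None
```

I fitted the nut crosswise in the rail, released it and handed the job in at about 31.5 s. The foot, the green look-alikes and the other items were not approached.

**What I did:**
- I picked the nut by its black grip and oblong base. The round-based foot and the green pieces were ruled out in an enlarged crop.
- I lowered it lengthwise through the slot, pressed it fully down on the sprung strip with about 12 N, and turned it a quarter turn.
- It had drifted 3–5 mm sideways under the lips and did not seat. I pressed it down again, centred it, let it rise and let go.

**Last checks:**
- **Height:** the nut stopped rising at about 36.6 mm above the lip tops, and the upward push on the hand fell to about 0. Had the grooves missed, it would have stopped at 34 mm or less.
- **Position:** the last wrist picture put the grip about 0.8 mm across and 1.6 mm along from my measured middle of the slot. It was square to the rail to within about 1° and looked upright. The last side picture agreed, showing it standing alone with the gripper clear.

**Weaker or disagreeing points:**
- **Height from pictures:** the camera check is only good to about 2 mm. The claim that the grooves caught rests mostly on the stop height and the force.
- **Deck size:** the deck measured about 4% smaller than stated, though the slot measured its stated 22 mm.
- **Sideways force:** up to about 6 N across the rail appeared while seating the nut, and I relaxed it before letting go.
- **Other items:** I did not measure their positions again at the end.

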